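Move the row of hand tools to the other rack in order of use

ROBOT

A 6-joint arm with a two-finger parallel gripper is mounted at the origin on a cart in front of the work surface, level with it; the furniture and walls round the work are solid. World frame = base frame: x ahead of the robot, y to its left, z up, the work surface at z = 0. Lengths are in m, angles in rad, forces in N, time in s.
With the tool pointing down it reaches from about 0.3 to 0.775 m from the base axis. Payload 14.6 kg.
Tool frame: the origin (TCP) lies midway between the tips of the shut fingers; the grasp point (between the pads) lies 19 mm behind it (ctrl.tcp_to_grasp is the z of the grasp point in the tool frame, in m); z points along the fingers, y is the line along which they close (so a half turn about z gives the same grasp; the last joint's range is limited). The gripper opens to 94 mm and grips with 3 to 60 N. Pads are 16 mm wide; open, the fingers measure 119 mm over their backs; the gripper's body (75 mm by 177 mm) begins 78 mm behind the grasp point.
Start: joints at [1.183, 0.3, 1.521, -0, 1.321, -0.067], TCP at [0.173, 0.522, 0.205] pointing down, gripper open.
Joint ranges: [-3.03, 3.03], [-0.79, 2.21], [0.23, 2.52], [-1.04, 4.18], [0, 3.07], [-2.55, 2.55]. Speed limits (rad/s): [2.22, 2.22, 2.57, 3.14, 3.14, 3.14].

INTERFACE

Orientations are given as [roll, pitch, yaw] about the fixed x, y, z axes, in that order (R = Rz(yaw) Ry(pitch) Rx(roll)).
In Python, from station import monitor, camera, ctrl gives the robot as it stands.
- The arm moves only by the tool apply_moves, never from a script. Its argument "plan" is one flat list of numbers, 4 for each row, row after row: the shift along the tool's x, y, z in mm, then the turn about the tool's z in rad. In form: [dx, dy, dz, spin, dx, dy, dz, spin, ...]. A call has 1 to 20 rows; each row shifts and turns the commanded pose from where the row before left it, along the tool's axes as they then stand; what a row does not reach is not made up. A row lasts 1/10 s, in which the tool goes at most 50 mm and 8.59 degrees, less where a joint would pass 70% of its speed; a pose out of reach is approached as far as the arm can. A call is refused whole if a number of a shift passes 50 or a number of a turn 0.15, either way. A call with a gripper value outside its range is refused whole. "hand" is the gripper command: -1 is shut, 1 is fully open, values between are in proportion, set as the call begins (left out, the last holds). The fingers move at their own pace and stop on an object; "squeeze" is the grip in N (left out, the last holds). Time passes only in rows, so rows that do not move let the fingers close. It gives the time, the measured TCP pose, the force, the opening and the grip force at its end, in the units of the state.
- monitor.get_obs(): the state, without advancing time (a new reading comes with each control period).
- camera(name): name is "side" or "top" or "wrist"; returns a dict with "image" (400x640x3 uint8, red, green, blue), "range_z" (400x640 float32, m along the optical axis (not along the pixel's ray), 0 where there is no reading), "mtx" (3x3 intrinsics, pixels), "rvec" (rotation vector, rad) and "tvec" (3), from world to camera coordinates, as OpenCV has them. Camera axes: x right, y down, z forward; pixel columns grow to the right and rows downward; lengths in m; the calibration is good to about 2 mm. A picture is of the moment at which its call begins.
- ctrl.hand_in(): hands the job in; it is judged then, once.
The state is a dict: "time_s": time; "qpos": joint angles; "joint_vel": joint speeds; "tau": joint torques, N m; "ee_pos": TCP position; "eef_rot": TCP orientation; "force": force on the tool from outside, world axes, zero at the start; "moment": the same for the moment, N m; "grip_width": finger opening in m; "grip_force": force on a finger pad.
Only numpy, scipy, OpenCV 4.12 (cv2) and the standard library are available. Lean on these libraries where they do the work, as an engineer would, in place of code of your own. Each camera call takes 0.05 s, during which the arm holds its last target. There are 200 camera calls.

TASK

The four hand tools in the rack on the bench lie in their order of use, from left to right as you face the bench. Move them to the empty rack, keeping that order counted from the brass knob: the leftmost tool goes in the bay beside the knob, the next in the bay after it, and so on to the far end. Leave each tool lying flat along its bay, across both rails and about centred between them, one to a bay.

Things in the scene. Friction and masses are not known exactly. Their poses are not given: they have to be found in the camera images.
- ring_clamp: ring clamp: thick pale wooden hand clamp with a band round its middle, 27 wide x 124 long x 24 mm high. Origin in the middle of its underside; y runs along its length, z up as it lies. It starts along its saddle's bay, middle between the rails, where it can be gripped across.
- sanding_stick: sanding stick: flat black stick with one bare wooden end, 21 wide x 150 long x 11 mm high. Origin in the middle of its underside; y runs along its length, z up as it lies. It starts along its saddle's bay, middle between the rails, where it can be gripped across.
- tweezers: tweezers: slim plain grey steel, lying on its side, 13 wide x 137 long x 9 mm high. Origin in the middle of its underside; y runs along its length, z up as it lies. It starts along its saddle's bay, middle between the rails, where it can be gripped across.
- scraper: scraper: dark knife-like tool with a pointed blade, 12 wide x 117 long x 9 mm high; the parallel handle is its -y half, the tapering blade its +y half, so grip it at y = -10 to 0 mm. Origin in the middle of its underside; y runs along its length, z up as it lies. It starts along its saddle's bay, middle between the rails, where it can be gripped across.
- rack_b: the empty rack, fixed, 120 x 332 mm, left or right of the starting rack. Origin at bench level under its middle; x along the bays (away from the robot), y along the rack to the left. Two 14 mm rails at x = -40 and +40 mm; four bays centred at y = +108, +36, -36, -108 mm, 46 mm wide between teeth; bay floor 34 mm, teeth 46 mm above the bench, only 12 mm between the rails
- brass_knob: the small brass knob, 20 mm across and 26 mm high, fixed on the near rail at one end of the empty rack (at x = -40, y = +146 or -146 mm in the rack's frame): the bay beside it is the first. The other end has only a flat dark plug. Origin at the knob's foot, 46 mm above the bench
- saddle_clamp: fixed wooden saddle of the starting rack in which the ring clamp lies at the start; it stays, marking that place in the row. Origin at bench level under the bay's middle; x along the bay (away from the robot), y along the row to the left. Two 14 mm rails at x = -40 and +40 mm; bay 46 mm wide, floor 34 mm, teeth 46 mm above the bench, only 12 mm between the rails. Four like saddles, 72 mm apart
- saddle_stick: fixed wooden saddle of the starting rack in which the sanding stick lies at the start; it stays, marking that place in the row. Origin at bench level under the bay's middle; x along the bay (away from the robot), y along the row to the left. Two 14 mm rails at x = -40 and +40 mm; bay 46 mm wide, floor 34 mm, teeth 46 mm above the bench, only 12 mm between the rails. Four like saddles, 72 mm apart
- saddle_tweezers: fixed wooden saddle of the starting rack in which the tweezers lies at the start; it stays, marking that place in the row. Origin at bench level under the bay's middle; x along the bay (away from the robot), y along the row to the left. Two 14 mm rails at x = -40 and +40 mm; bay 46 mm wide, floor 34 mm, teeth 46 mm above the bench, only 12 mm between the rails. Four like saddles, 72 mm apart
- saddle_scraper: fixed wooden saddle of the starting rack in which the scraper lies at the start; it stays, marking that place in the row. Origin at bench level under the bay's middle; x along the bay (away from the robot), y along the row to the left. Two 14 mm rails at x = -40 and +40 mm; bay 46 mm wide, floor 34 mm, teeth 46 mm above the bench, only 12 mm between the rails. Four like saddles, 72 mm apart

How it is judged:
By the outcome, as a careful person would: the job done as asked, in the order asked, and still so for the second after the job is handed in, with the robot touching nothing.
It also fails if it takes over 99 s, if anything falls off the work surface, if the arm or the gripper's body presses on something with over 40 N, if the wrist force passes 120 N, or if a joint passes its speed limit or range.

## Working session

There is one attempt and no reset: what is moved stays moved. The work goes in short steps, Python scripts to look and compute and a tool call to move; the robot and the scene stay as the last step left them, time stands still between calls to the robot, and variables do not carry over. Pictures are saved under pics/ and viewed, at most 14 in all, crops included, and the job is handed in when it is done.

Besides the shell and the picture viewer there is one more tool, called after ">>>" as name(argument=value, ...) on one line, values as JSON. apply_moves: Moves the arm, as the interface text tells. Its arguments: {"type":"object","properties":{"plan":{"type":"array","items":{"type":"number"}},"hand":{"type":"number"},"squeeze":{"type":"number"}},"required":["plan"]}

```bash
mkdir -p pics; ls; cat > h.py <<'E'
import numpy as np, cv2, pickle
from station import monitor, camera, ctrl
def snap(n, f):
    c=camera(n); cv2.imwrite(f'pics/{f}.png', c['image'][:,:,::-1]); pickle.dump(c,open(f'pics/{f}.pkl','wb')); return c
def ray(c,uv,z):
    R=cv2.Rodrigues(np.array(c['rvec'],float))[0]; t=np.array(c['tvec'],float).ravel()
    K=np.array(c['mtx']); uv=np.atleast_2d(uv).astype(float)
    d=(R.T@np.linalg.inv(K)@np.c_[uv,np.ones(len(uv))].T).T; o=-R.T@t
    return o+d*((z-o[2])/d[:,2])[:,None]
def cloud(c):
    R=cv2.Rodrigues(np.array(c['rvec'],float))[0]; t=np.array(c['tvec'],float).ravel()
    K=np.array(c['mtx']); Z=c['range_z']; v,u=np.mgrid[:Z.shape[0],:Z.shape[1]]
    p=np.stack([(u-K[0,2])/K[0,0]*Z,(v-K[1,2])/K[1,1]*Z,Z],-1)
    w=(p-t)@R; w[Z==0]=np.nan; return w
E
python3 - <<'E'
from h import *
for n in ['top','side','wrist']:
    c=snap(n,n+'0'); R=cv2.Rodrigues(np.array(c['rvec'],float))[0]; print(n,-R.T@np.array(c['tvec']).ravel(),R[2],c['mtx'][0])
print(monitor.get_obs())
print(ctrl.tcp_to_grasp)
E
```

```text
pics
top [ 0.30916703 -0.03869687  1.03459346] [ 1.64765275e-01  5.41513074e-04 -9.86332657e-01] [439.34174168   0.         318.1269188 ]
side [ 0.11537584 -0.85731726  0.73025108] [ 0.30960415  0.74344661 -0.59281734] [456.02484834   0.         319.3275455 ]
wrist [0.10468826 0.54474245 0.38448016] [ 0.23781155 -0.08082327 -0.9679428 ] [316.51768308   0.         319.77114352]
{'time_s': 0.15, 'qpos': array([ 1.18339900e+00,  3.00327585e-01,  1.52140239e+00, -1.47585269e-05,
        1.32072644e+00, -6.65891976e-02]), 'joint_vel': array([ 0.00176944, -0.00272909, -0.00349267,  0.00012876, -0.0006604 ,
       -0.00096667]), 'tau': array([-1.15408831e-03, -5.31965661e+01, -3.52826750e+01,  7.07533280e-02,
        2.36341363e-02, -6.99057478e-05]), 'ee_pos': array([0.17336117, 0.52176003, 0.20504065]), 'eef_rot': array([-3.14072985e+00, -4.32101557e-05,  2.82078816e+00]), 'force': array([ 0.18175422,  0.45522758, -0.15610653]), 'moment': array([ 0.00315516,  0.00076213, -0.03081552]), 'grip_force': 0.0, 'grip_width': 0.09371899082931172}
-0.0188
```

View pics/top0.png

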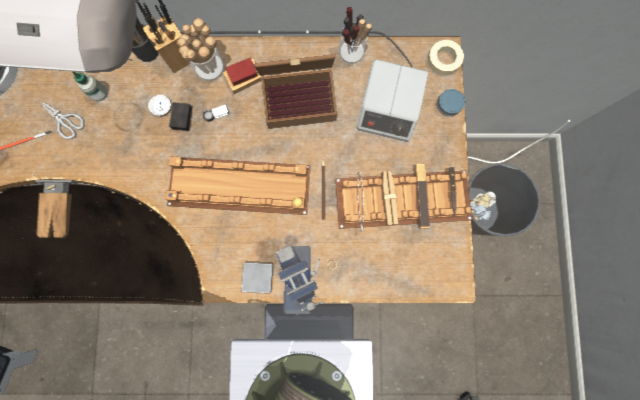

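View pics/side0.png

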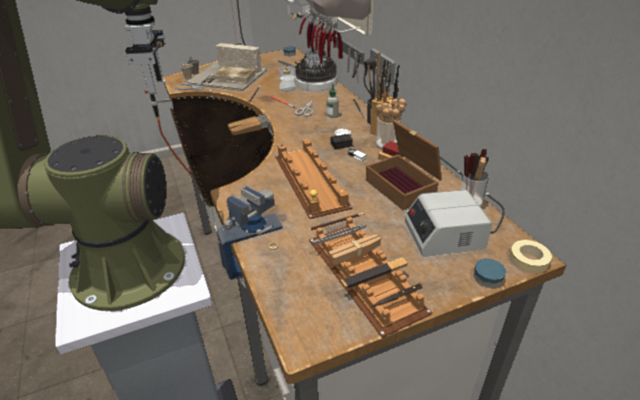

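Top view: the empty rack spans about (168–308, 160–212) with the brass knob at (298,202), its right near end. The full rack at (338–470, 165–228) holds, left to right, tweezers (360), ring clamp (390), sanding stick (422) and scraper (452). A loose dark rod lies between them at (323,190). The side view agrees.

```bash
python3 - <<'E'
from h import *
c=pickle.load(open('pics/top0.pkl','rb')); w=cloud(c); im=c['image']
def rep(name,u0,u1,v0,v1,zlo,zhi):
    m=np.zeros(w.shape[:2],bool); m[v0:v1,u0:u1]=True
    m&=(w[...,2]>zlo)&(w[...,2]<zhi); p=w[m][:,:2]
    r=cv2.minAreaRect((p*1000).astype(np.float32)); print(name,m.sum(),r, 'med',np.median(p,0).round(4), 'z',np.percentile(w[m][:,2],[5,50,95]).round(3)); return p
rep('rackb>38',160,312,150,220,.038,.056)
rep('knob',285,312,192,215,.056,.09)
rep('src rack>38',333,476,155,235,.038,.056)
rep('rackb>6',160,316,150,220,.007,.056)
rep('src>6',332,476,155,235,.007,.056)
rep('rod',316,331,155,225,.004,.1)
crop=cv2.resize(im[150:240,325:480],None,fx=5,fy=5,interpolation=cv2.INTER_CUBIC); cv2.imwrite('pics/srccrop.png',crop[:,:,::-1])
R=ray(c,[[357,200],[390,197],[422,196],[452,192],[298,202]],.044); print(R.round(3))
E
```

```text
rackb>38 887 ((506.2728271484375, 150.16131591796875), (317.592529296875, 102.3565673828125), 86.29220581054688) med [0.5289 0.1567] z [0.039 0.046 0.049]
knob 60 ((456.1081848144531, 6.614083290100098), (17.742029190063477, 17.273733139038086), 89.59016418457031) med [0.4559 0.0065] z [0.067 0.07  0.074]
src rack>38 1833 ((472.2765808105469, -240.0238037109375), (150.27642822265625, 284.8067932128906), 4.033133029937744) med [ 0.4761 -0.2705] z [0.039 0.045 0.055]
rackb>6 6175 ((505.1094665527344, 140.4569854736328), (349.03472900390625, 119.69469451904297), 86.3281021118164) med [0.5069 0.1512] z [0.008 0.014 0.047]
src>6 5743 ((472.35931396484375, -239.82382202148438), (150.24842834472656, 313.9743347167969), 3.879467725753784) med [ 0.4719 -0.2489] z [0.008 0.015 0.049]
rod 195 ((497.9281005859375, -49.56639099121094), (33.70003890991211, 164.98851013183594), 89.76921844482422) med [ 0.492  -0.0497] z [0.004 0.007 0.01 ]
[[ 0.464 -0.127  0.044]
 [ 0.471 -0.202  0.044]
 [ 0.473 -0.276  0.044]
 [ 0.483 -0.345  0.044]
 [ 0.459  0.008  0.044]]
```

View pics/srccrop.png

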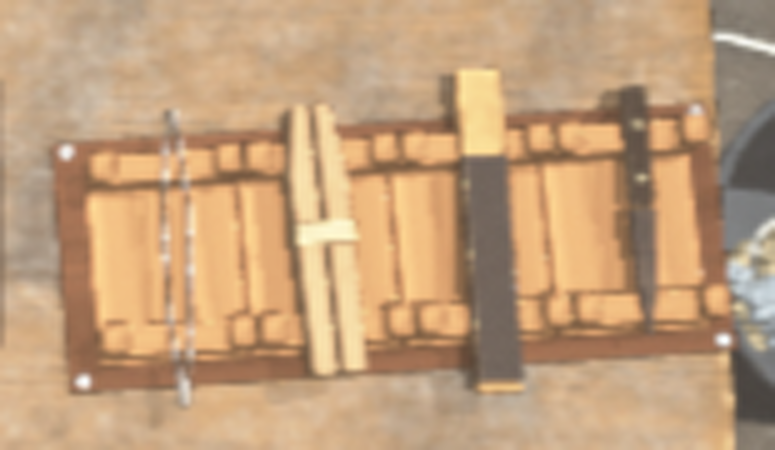

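>>> apply_moves(plan=[-36,-14,0,0,-36,-14,0,0,-36,-14,0,0,-36,-14,0,0,-36,-14,0,0,-36,-14,0,0,-36,-14,0,0,-36,-14,0,0,-36,-14,0,0,0,0,0,-0.13,0,0,0,-0.13,0,0,0,-0.13,0,0,0,0], hand=0.3, squeeze=20)

```text
time_s: 1.45
ee_pos: [0.4411, 0.3001, 0.2052]
eef_rot: [-3.141, -0.0, -3.07]
force: [-0.2, -0.2, -0.1]
grip_width: 0.0611
grip_force: 0.0
```

>>> apply_moves(plan=[1,-45,0,0,1,-45,0,0,1,-45,0,0,1,-45,0,0,1,-45,0,0,1,-45,0,0,1,-45,0,0,1,-45,0,0,0,-45,0,0,0,-45,0,0,0,-45,0,0,0,-45,0,0,0,0,0,0,0,0,0,0])

```text
time_s: 2.85
ee_pos: [0.4702, -0.2394, 0.205]
eef_rot: [3.141, -0.001, -3.077]
force: [-0.0, 0.4, 0.0]
grip_width: 0.061
grip_force: 0.0
```

```bash
python3 - <<'E'
from h import *
c=snap('wrist','w1')
E
```

```text
(no output)
```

View pics/w1.png

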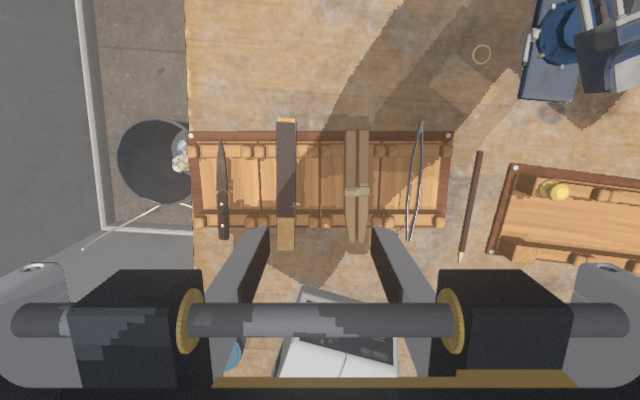

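Wrist view (image up is toward the robot): scraper at about (223,190), stick (286,183), clamp (357,186), tweezers (416,180), and the knob at (555,190). All tools are clear of the fingers.

```bash
cat >> h.py <<'E'
def tools(c,org,yaw,ys,zmin=.028,half=.036,L=.09,gap=.028):
    """centre lines of raised things in bays, in world coords"""
    w=cloud(c); ey=np.array([-np.sin(yaw),np.cos(yaw)]); ex=np.array([np.cos(yaw),np.sin(yaw)])
    d=w[...,:2]-org; X=d@ex; Y=d@ey; Z=w[...,2]
    for y in ys:
        m=(abs(Y-y)<half-.014)&(abs(X)<gap)&(Z>zmin)&(Z<.08)
        if m.sum()<15: print(y,'none',m.sum()); continue
        p=np.polyfit(X[m],Y[m],1)
        m2=(abs(Y-np.polyval(p,X))<.02)&(abs(X)<L)&(Z>.0355)&(Z<.08)
        xl,xh=np.percentile(X[m2],[.5,99.5]); xc=(xl+xh)/2
        g=org+xc*ex+np.polyval(p,xc)*ey
        print('bay',y,'n',m.sum(),'centre',g.round(4),'axis yaw',round(yaw+np.arctan(p[0]),3),'bayframe',np.round([xc,np.polyval(p,xc)],4),'len',round(xh-xl,3),'width',np.round(np.ptp(np.percentile(Y[m]-np.polyval(p,X[m]),[2,98])),4),'z',np.percentile(Z[m2],[50,95]).round(4))
E
python3 - <<'E'
from h import *
for f in ['w1','top0']:
    c=pickle.load(open(f'pics/{f}.pkl','rb'))
    print(f); tools(c,np.array([.4723,-.240]),.068,[.108,.036,-.036,-.108])
c=pickle.load(open('pics/w1.pkl','rb')); w=cloud(c)
m=(w[...,2]>.057)&(w[...,2]<.09); m[:,:500]=False; m[:150]=False; m[215:]=False
print('knob',m.sum(),np.nanmean(w[m],0))
E
```

```text
w1
bay 0.108 n 338 centre [ 0.4631 -0.1355] axis yaw 0.038 bayframe [-0.0021  0.1049] len 0.136 width 0.0129 z [0.0412 0.0439]
bay 0.036 n 1302 centre [ 0.4693 -0.2013] axis yaw 0.072 bayframe [-0.0003  0.0388] len 0.122 width 0.0249 z [0.0559 0.0581]
bay -0.036 n 993 centre [ 0.4754 -0.2771] axis yaw 0.039 bayframe [ 0.0005 -0.0372] len 0.148 width 0.0206 z [0.0448 0.0462]
bay -0.108 n 547 centre [ 0.4865 -0.3485] axis yaw 0.043 bayframe [ 0.0067 -0.1093] len 0.112 width 0.0111 z [0.0405 0.0433]
top0
bay 0.108 n 44 centre [ 0.4613 -0.1353] axis yaw 0.012 bayframe [-0.0039  0.1052] len 0.132 width 0.0132 z [0.0415 0.0456]
bay 0.036 n 314 centre [ 0.4681 -0.1989] axis yaw 0.083 bayframe [-0.0014  0.0413] len 0.121 width 0.0254 z [0.0558 0.0594]
bay -0.036 n 249 centre [ 0.4743 -0.2763] axis yaw 0.038 bayframe [-0.0004 -0.0364] len 0.148 width 0.0207 z [0.045  0.0482]
bay -0.108 n 131 centre [ 0.4877 -0.3482] axis yaw 0.047 bayframe [ 0.0081 -0.109 ] len 0.109 width 0.0115 z [0.0401 0.0447]
knob 331 [0.45733363 0.00374162 0.06889993]
```

>>> apply_moves(plan=[0,35,0,0.025,0,35,0,0,0,34,0,0,0,0,40,0,0,0,40,0,0,0,40,0,0,0,15,0,0,0,0,0,0,0,0,0])

```text
time_s: 3.8
ee_pos: [0.4655, -0.1345, 0.0714]
eef_rot: [-3.141, 0.001, -3.097]
force: [-0.0, -0.2, 0.3]
grip_width: 0.0612
grip_force: 0.0
```

>>> apply_moves(plan=[2,-1,20,0,0,0,20,0,0,0,11,0,0,0,0,0,0,0,0,0])

```text
time_s: 4.3
ee_pos: [0.4637, -0.1364, 0.0205]
eef_rot: [-3.141, 0.001, -3.097]
force: [1.0, -0.6, 0.4]
grip_width: 0.0611
grip_force: 0.0
```

>>> apply_moves(plan=[0,0,0,0,0,0,0,0,0,0,0,0,0,0,0,0,0,0,0,0,0,0,0,0,0,0,0,0,0,0,0,0], hand=-1)

```text
time_s: 5.1
ee_pos: [0.4631, -0.1363, 0.0195]
eef_rot: [3.142, 0.0, -3.097]
force: [-0.2, 0.0, 0.4]
grip_width: 0.0123
grip_force: 20.0
```

>>> apply_moves(plan=[0,0,-20,0,0,0,-40,0,0,0,-40,0,0,0,-40,0,-11,44,0,0,-11,44,0,0,-11,44,0,0,-11,44,0,0,0,0,0,0.11,0,0,0,0,0,0,0,0])

```text
time_s: 6.2
ee_pos: [0.4992, 0.0411, 0.1594]
eef_rot: [-3.141, -0.0, 3.078]
force: [0.3, 0.1, 0.7]
grip_width: 0.0125
grip_force: 20.0
```

```bash
cat >> h.py <<'E'
def rackb(c):
    w=cloud(c); Z=w[...,2]; m=(Z>.0395)&(Z<.055)&(abs(w[...,0]-.506)<.075)&(w[...,1]>-.03)&(w[...,1]<.33)
    k=(Z>.058)&(Z<.078)&(abs(w[...,0]-.457)<.03)&(abs(w[...,1]-.005)<.03)
    if k.sum()>20: print('knob',np.nanmean(w[k],0).round(4))
    r=cv2.minAreaRect((w[m][:,:2]*1000).astype(np.float32)); print('teeth',m.sum(),r)
E
python3 - <<'E'
from h import *
c=snap('wrist','w2'); rackb(c)
E
```

```text
knob [0.4575 0.008  0.0698]
teeth 4518 ((507.01959228515625, 150.5192108154297), (318.1883544921875, 101.50228118896484), 86.35113525390625)
```

View pics/w2.png

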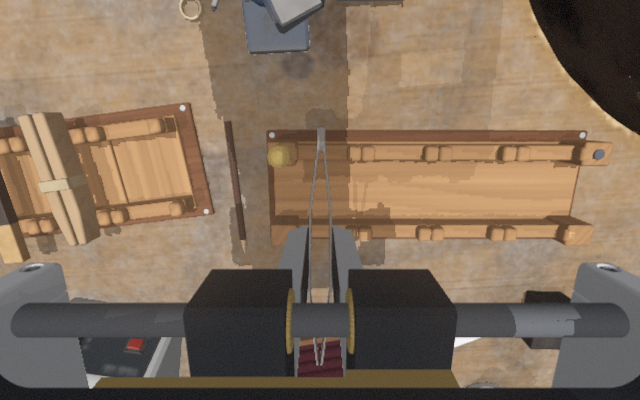

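Wrist view: the tweezers are held along the bay beside the knob (knob at (278,155)), and the rack's empty bays stretch to the plug at (598,154). The rack pose is well fixed: centre (0.507, 0.1505), yaw −0.064.

>>> apply_moves(plan=[-1,2,40,0,0,0,40,0,0,0,30,0,0,0,15,0,0,0,8,0,0,0,5,0,0,0,0,0,0,0,0,0])

```text
time_s: 7.05
ee_pos: [0.5009, 0.0432, 0.0222]
eef_rot: [3.142, 0.001, 3.076]
force: [0.4, -0.5, 0.3]
grip_width: 0.0125
grip_force: 20.0
```

>>> apply_moves(plan=[0,0,1,0,0,0,1,0,0,0,0,0])

```text
time_s: 7.35
ee_pos: [0.5005, 0.0434, 0.0196]
eef_rot: [3.142, 0.0, 3.076]
force: [-0.2, -0.2, -0.6]
grip_width: 0.0122
grip_force: 20.0
```

>>> apply_moves(plan=[0,0,0,0,0,0,0,0,0,0,0,0,0,0,0,0,0,0,-15,0,0,0,-30,0,0,0,-40,0,0,0,-45,0,0,0,0,0,0,0,0,0], hand=-0.2)

```text
time_s: 8.35
ee_pos: [0.5006, 0.0434, 0.1499]
eef_rot: [3.141, 0.002, 3.076]
force: [-1.1, -0.5, 0.0]
grip_width: 0.0375
grip_force: 0.0
```

```bash
cat >> h.py <<'E'
B=np.array([.507,.1505]); BY=-.0637
def chk(f):
    c=snap('wrist',f); tools(c,B,BY,[.108,.036,-.036,-.108])
E
python3 - <<'E'
from h import *
chk('w3')
E
```

```text
0.108 none 0
0.036 none 0
-0.036 none 0
bay -0.108 n 198 centre [0.501  0.0438] axis yaw -0.071 bayframe [ 0.0009 -0.1069] len 0.136 width 0.0124 z [0.0429 0.0442]
```

>>> apply_moves(plan=[3,-41,0,0,3,-41,0,0,3,-41,0,0,3,-41,0,0,2,-41,0,0,2,-41,0,0,0,0,0,-0.14,0,0,40,0,0,0,30,0,0,0,0,0,0,0,0,0], hand=0.3)

```text
time_s: 9.5
ee_pos: [0.468, -0.2009, 0.0792]
eef_rot: [3.141, -0.002, -3.067]
force: [0.4, 0.0, 0.2]
grip_width: 0.061
grip_force: 0.0
```

>>> apply_moves(plan=[-1,0,20,0,0,0,20,0,0,0,14,0,0,0,0,0,0,0,0,0])

```text
time_s: 10.0
ee_pos: [0.4697, -0.2011, 0.0264]
eef_rot: [-3.141, 0.001, -3.067]
force: [-0.8, -0.2, 0.6]
grip_width: 0.0608
grip_force: 0.0
```

>>> apply_moves(plan=[0,0,0,0,0,0,0,0,0,0,0,0,0,0,0,0,0,0,0,0,0,0,0,0,0,0,0,0], hand=-1)

```text
time_s: 10.7
ee_pos: [0.4693, -0.201, 0.0256]
eef_rot: [-3.142, 0.0, -3.067]
force: [-1.3, 0.7, 3.0]
grip_width: 0.0248
grip_force: 20.0
```

>>> apply_moves(plan=[0,0,-20,0,0,0,-35,0,0,0,-35,0,0,0,-30,0,-8,45,0,0,-8,45,0,0,-8,45,0,0,-8,45,0,0,-9,44,0,0,-9,44,0,0,-9,44,0,0,0,0,0,0.14,0,0,0,0,0,0,40,0,0,0,30,0,0,0,20,0,0,0,0,0,0,0,0,0])

```text
time_s: 12.5
ee_pos: [0.5053, 0.114, 0.0561]
eef_rot: [-3.142, 0.0, 3.077]
force: [0.5, 0.2, -1.0]
grip_width: 0.0254
grip_force: 20.0
```

>>> apply_moves(plan=[1,1,15,0,0,0,8,0,0,0,5,0,0,0,2,0,0,0,0,0,0,0,0,0])

```text
time_s: 13.1
ee_pos: [0.5043, 0.1156, 0.0259]
eef_rot: [3.141, 0.001, 3.076]
force: [-0.4, 1.0, -1.0]
grip_width: 0.0251
grip_force: 20.0
```

>>> apply_moves(plan=[0,0,0,0,0,0,0,0,0,0,0,0,0,0,0,0,0,0,-15,0,0,0,-30,0,0,0,-40,0,0,0,-40,0,0,0,0,0,0,0,0,0], hand=0.1)

```text
time_s: 14.1
ee_pos: [0.5042, 0.1157, 0.1507]
eef_rot: [3.141, 0.001, 3.076]
force: [-0.3, -0.4, -0.8]
grip_width: 0.0512
grip_force: 0.0
```

```bash
python3 - <<'E'
from h import *
chk('w4')
E
```

```text
0.108 none 0
0.036 none 0
bay -0.036 n 1610 centre [0.5041 0.1151] axis yaw -0.066 bayframe [-0.0006 -0.0355] len 0.121 width 0.0244 z [0.0561 0.0584]
bay -0.108 n 398 centre [0.4927 0.0438] axis yaw -0.08 bayframe [-0.0075 -0.1074] len 0.119 width 0.0128 z [0.042 0.044]
```

>>> apply_moves(plan=[3,-44,0,0,0,-44,0,0,0,-44,0,0,0,-44,0,0,0,-44,0,0,0,-44,0,0,0,-44,0,0,0,-44,0,0,0,-42,0,0,0,0,0,-0.1,0,0,40,0,0,0,35,0,0,0,0,0,0,0,0,0], hand=0.2)

```text
time_s: 15.55
ee_pos: [0.4749, -0.2771, 0.0752]
eef_rot: [3.14, -0.002, -3.107]
force: [0.1, -0.1, 0.6]
grip_width: 0.0564
grip_force: 0.0
```

>>> apply_moves(plan=[0,0,20,0,0,0,20,0,0,0,14,0,0,0,0,0,0,0,0,0])

```text
time_s: 16.05
ee_pos: [0.4757, -0.2776, 0.0225]
eef_rot: [-3.141, 0.001, -3.107]
force: [0.3, -0.7, 0.7]
grip_width: 0.0566
grip_force: 0.0
```

>>> apply_moves(plan=[0,0,0,0,0,0,0,0,0,0,0,0,0,0,0,0,0,0,0,0,0,0,0,0,0,0,0,0], hand=-1)

```text
time_s: 16.75
ee_pos: [0.4752, -0.2774, 0.0216]
eef_rot: [-3.142, 0.0, -3.107]
force: [-0.7, 0.5, 1.5]
grip_width: 0.02
grip_force: 20.0
```

>>> apply_moves(plan=[0,0,-35,0,0,0,-45,0,0,0,-45,0,-5,42,0,0,-5,42,0,0,-5,42,0,0,-5,42,0,0,-5,42,0,0,-5,42,0,0,-4,42,0,0,-4,42,0,0,-4,42,0,0,-4,42,0,0,-4,42,0,0,0,0,0,0.1,0,0,0,0,0,0,45,0,0,0,40,0,0,0,0,0])

```text
time_s: 18.65
ee_pos: [0.5068, 0.1846, 0.0572]
eef_rot: [-3.139, -0.008, 3.077]
force: [0.7, 0.1, 0.1]
grip_width: 0.0199
grip_force: 20.0
```

Settle and read before lowering.

>>> apply_moves(plan=[0,0,0,0,0,0,0,0])

```text
time_s: 18.85
ee_pos: [0.5105, 0.1861, 0.0637]
eef_rot: [3.141, 0.003, 3.076]
force: [-0.2, 0.2, 0.8]
grip_width: 0.0195
grip_force: 20.0
```

>>> apply_moves(plan=[1,0,20,0,0,0,10,0,0,0,6,0,0,0,4,0,0,0,1,0,0,0,0,0,0,0,0,0])

```text
time_s: 19.55
ee_pos: [0.5088, 0.1863, 0.0215]
eef_rot: [3.141, 0.001, 3.076]
force: [-2.7, -1.3, 4.8]
grip_width: 0.0197
grip_force: 20.0
```

>>> apply_moves(plan=[0,0,0,0,0,0,0,0,0,0,0,0,0,0,0,0,0,0,-15,0,0,0,-30,0,0,0,-40,0,0,0,-40,0,0,0,0,0,0,0,0,0], hand=0)

```text
time_s: 20.55
ee_pos: [0.5084, 0.1862, 0.1457]
eef_rot: [3.141, 0.001, 3.076]
force: [-0.8, 0.0, -0.0]
grip_width: 0.0473
grip_force: 0.0
```

```bash
python3 - <<'E'
from h import *
chk('w5')
E
```

```text
0.108 none 0
bay 0.036 n 1374 centre [0.5095 0.1857] axis yaw -0.064 bayframe [0.0002 0.0353] len 0.148 width 0.0207 z [0.0449 0.0461]
bay -0.036 n 2034 centre [0.5027 0.1171] axis yaw -0.058 bayframe [-0.0022 -0.0336] len 0.118 width 0.0252 z [0.0559 0.0583]
bay -0.108 n 681 centre [0.5008 0.0433] axis yaw -0.086 bayframe [ 0.0006 -0.1074] len 0.134 width 0.013 z [0.0408 0.0439]
```

>>> apply_moves(plan=[-2,-45,0,0,-2,-45,0,0,-2,-45,0,0,-1,-45,0,0,-1,-45,0,0,-1,-45,0,0,-1,-45,0,0,-1,-44,0,0,-1,-44,0,0,-1,-44,0,0,-1,-44,0,0,-1,-44,0,0,0,0,0,-0.11,0,0,40,0,0,0,30,0,0,0,0,0,0,0,0,0,0,0,0,0])

```text
time_s: 22.4
ee_pos: [0.4887, -0.349, 0.0769]
eef_rot: [-3.14, 0.001, -3.097]
force: [-0.8, -1.0, 0.2]
grip_width: 0.0477
grip_force: 0.0
```

>>> apply_moves(plan=[0,0,20,0,0,0,20,0,0,0,17,0,0,0,0,0,0,0,0,0])

```text
time_s: 22.9
ee_pos: [0.4887, -0.349, 0.0199]
eef_rot: [-3.14, 0.001, -3.097]
force: [-0.2, 0.2, 1.0]
grip_width: 0.047
grip_force: 0.0
```

>>> apply_moves(plan=[0,0,0,0,0,0,0,0,0,0,0,0,0,0,0,0,0,0,0,0,0,0,0,0,0,0,0,0], hand=-1)

```text
time_s: 23.6
ee_pos: [0.4882, -0.3487, 0.0186]
eef_rot: [-3.141, 0.0, -3.097]
force: [-1.1, 1.2, 3.0]
grip_width: 0.012
grip_force: 20.0
```

>>> apply_moves(plan=[0,0,-35,0,0,0,-45,0,0,0,-45,0,-4,43,0,0,-4,43,0,0,-4,43,0,0,-4,43,0,0,-4,43,0,0,-4,43,0,0,-4,43,0,0,-4,43,0,0,-4,43,0,0,-4,43,0,0,-4,43,0,0,-4,44,0,0,-4,44,0,0,-5,44,0,0,0,0,0,0.11,0,0,0,0,0,0,0,0])

```text
time_s: 25.6
ee_pos: [0.5182, 0.2578, 0.1432]
eef_rot: [-3.141, -0.0, 3.078]
force: [0.4, 0.7, -0.8]
grip_width: 0.012
grip_force: 20.0
```

```bash
python3 - <<'E'
from h import *
c=snap('wrist','w6'); print(monitor.get_obs()['ee_pos'])
E
```

```text
[0.51836487 0.25754585 0.14337764]
```

View pics/w6.png

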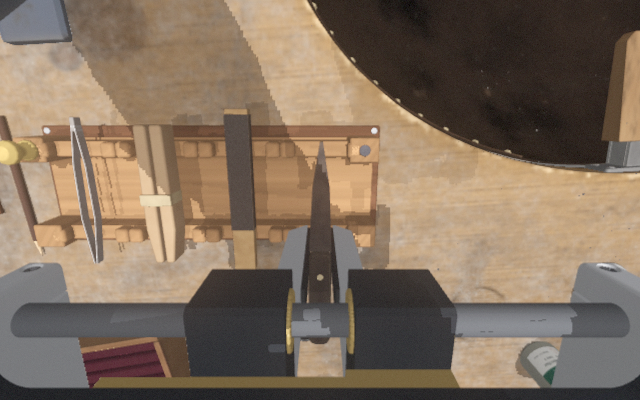

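The scraper is held straight over the last bay (tip at (321,145)); the tweezers, clamp and stick lie in bays 1–3 counted from the knob at (12,152).

>>> apply_moves(plan=[0,0,40,0,0,0,40,0,0,0,25,0,0,0,10,0,0,0,5,0,0,0,4,0,0,0,0,0,0,0,0,0])

```text
time_s: 26.45
ee_pos: [0.5188, 0.2584, 0.0205]
eef_rot: [3.141, 0.001, 3.076]
force: [-0.1, 0.3, -0.8]
grip_width: 0.012
grip_force: 20.0
```

>>> apply_moves(plan=[0,0,1,0,0,0,0,0])

```text
time_s: 26.65
ee_pos: [0.5185, 0.2584, 0.0188]
eef_rot: [3.141, 0.0, 3.076]
force: [0.2, -0.3, -0.7]
grip_width: 0.0118
grip_force: 20.0
```

>>> apply_moves(plan=[0,0,0,0,0,0,0,0,0,0,0,0,0,0,0,0,0,0,-15,0,0,0,-30,0,0,0,-40,0,0,0,-40,0,0,-40,-10,0,0,-40,-10,0,0,0,0,0,0,0,0,0], hand=-0.2)

```text
time_s: 27.85
ee_pos: [0.5133, 0.1782, 0.1647]
eef_rot: [3.141, 0.001, 3.074]
force: [-0.7, 0.2, -0.6]
grip_width: 0.0375
grip_force: 0.0
```

```bash
python3 - <<'E'
from h import *
chk('w7')
E
```

```text
bay 0.108 n 701 centre [0.5167 0.2572] axis yaw -0.084 bayframe [0.0028 0.1071] len 0.112 width 0.0114 z [0.0405 0.0432]
bay 0.036 n 1229 centre [0.5094 0.1857] axis yaw -0.063 bayframe [0.0001 0.0353] len 0.148 width 0.0203 z [0.0448 0.0462]
bay -0.036 n 1785 centre [0.504  0.1167] axis yaw -0.059 bayframe [-0.0008 -0.0339] len 0.12 width 0.0251 z [0.0559 0.0582]
bay -0.108 n 555 centre [0.5007 0.0432] axis yaw -0.087 bayframe [ 0.0005 -0.1075] len 0.135 width 0.013 z [0.0409 0.0439]
```

View pics/w7.png

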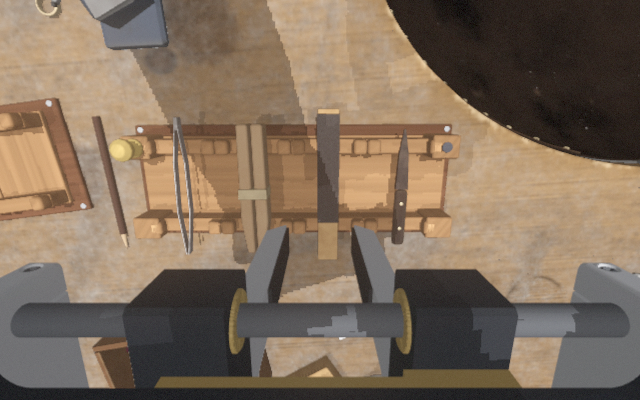

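All four tools lie flat in their bays in order from the knob (125,150): tweezers (183,185), clamp (252,185), stick (328,185) and scraper (401,185). The gripper is clear.

```bash
python3 -c "
from station import ctrl; print(ctrl.hand_in())"
```

```text
the job is handed in; nothing more can be done
None
```

I moved all four tools to the empty rack, in order from the brass knob: tweezers, ring clamp, sanding stick, scraper. The last wrist image shows each lying flat in its own bay, centred between the rails to within about 3 mm, and the job was handed in at about 28 s on the robot clock.

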